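# Wedge the splash guard shut at the drinks counter

### The job

The swinging splash guard on the drinks counter will not stay shut. Pick up the tall wooden wedge (not the thin one or the plain block), lay it flat before the open side of the guard and push or tap it, thin end first, squarely in under the free half of the guard's lower edge, until the guard is home against its stop post, raised a few millimetres and jammed. Let go; leave the wedge in there and the thin wedge where it lies.

Things in the scene. Friction and masses are not known exactly. Their poses are not given: they have to be found in the camera images.
- wedge: Tall wooden wedge, 70 to 140 g, 150 mm long, 40 mm wide (all sizes in mm). Its tail is a level block 50 long, 36 high; from there the top slopes down over 100 to a thin end 4 high. Origin: on the underside, below the middle of the tail block (grip there, across the 40). x points to the thin end, 125 from the origin; z up. Lies flat on the right, in one of two places, thin end about to +y.
- thin_wedge: Thin wooden wedge, the wrong one: same outline, origin and axes (150 mm long, 40 wide), but only 11 high at the tail and 3 at the thin end, so it would slip right through the gap. It lies in the other of the two places and must stay there.
- panel: Guard's swinging panel, upright: aluminium in a black frame, 275 mm long, 16 thick, 145 high. Origin: on the vertical hinge axis, at the height of the lower edge, 14 above the counter. Mid-plane y = 0; it reaches from x = -16 to its free end at x = -291, nearest the robot. y points to the stop post's side (about +y), z up. It swings easily.
- hinge (a joint): Angle of the panel about its hinge, rad: 0 = shut, against the stop post (18 mm thick, at the free end on the panel's +y side); grows to 0.5 at most as the panel swings to its -y side, towards the wedges. Shut, the panel's yaw is its present yaw minus this angle.
- edge (a point): Point on the panel's lower edge, on its open (-y) face, 190 mm from the hinge axis: a good place for the wedge. The wedge meets the edge when its thin end is 31 past this face. It then swings the panel shut, and after that each 10 of push raises it 3 (12 at most) against 4.4 N of weight and 0.4 N per mm of spring; pushing takes up to 15 N.
Mind the look-alikes: they are no part of the job. Leave any green look-alike of the wedge alone.

How it is judged:
By the outcome, as a careful person would: the job done as asked, in the order asked, and still so for the second after the job is handed in, with the robot touching nothing.
It also fails if it takes over 32 s, if anything falls off the work surface, if the arm or the gripper's body presses on something with over 40 N, if the wrist force passes 120 N, or if a joint passes its speed limit or range.

### The arm

A 6-joint arm with a two-finger parallel gripper is mounted at the origin on the work surface. World frame = base frame: x ahead of the robot, y to its left, z up, the work surface at z = 0. Lengths are in m, angles in rad, forces in N, time in s.
With the tool pointing down it reaches from about 0.275 to 0.75 m from the base axis. Payload 10.2 kg.
Tool frame: the origin (TCP) lies at the very end of the fingers, on their centre line; the grasp point (between the pads) lies bot.hold_point_z behind it (bot.hold_point_z is the distance from the TCP to the grasp point, in m); y points along the fingers, x is the direction in which the jaws open and shut, and the axes are right-handed (so a half turn about y gives the same grasp; the last joint's range is limited). The gripper opens to 88 mm and grips with 3 to 60 N. Pads are 18 mm wide; open, the fingers measure 123 mm over their backs; the gripper's body (75 mm by 187 mm) begins 45 mm behind the grasp point.
Start: joints at [-1.443, 0.313, 1.498, -0, 1.331, -0.223], TCP at [0.18, -0.493, 0.239] pointing down, gripper open.
Joint ranges: [-2.94, 2.94], [-0.97, 2.17], [0.19, 2.56], [-1.23, 4.37], [0.02, 3.11], [-2.88, 2.88]. Speed limits (rad/s): [2.39, 2.39, 3.01, 3.14, 3.14, 3.14].

### API

Orientations are given as a unit quaternion [x, y, z, w].
In Python, from plant import bot, vision gives the robot as it stands. The module is installed in compiled form; this text tells all that it offers.
- The arm moves only by the tool carry_out, never from a script. Its arguments are lists of equal length, an entry for each row: "gripper": the closure, from 0 (fully open) to 1 (shut); "linear": the shift along the tool's x, y, z in cm, a list of three; "dr": the turn, a rotation vector about the tool's x, y, z in degrees, a list of three. In form: {"gripper": [gripper, ...], "linear": [[dx, dy, dz], ...], "dr": [[ax, ay, az], ...]}. A call has exactly 10 rows; each row is the pose to reach, as a shift and turn from the pose measured when the call began, along the tool's axes at that moment; what a row does not reach only later rows make up. A row lasts 1/12 s, in which the tool goes at most 41.7 mm and 7.16 degrees, less where a joint would pass 70% of its speed; a pose out of reach is approached as far as the arm can. A call with a gripper value outside its range is refused whole. The fingers move at their own pace and stop on an object; "squeeze" is the grip in N (left out, the last holds). Time passes only in rows, so rows that repeat a pose let the fingers close, or fill a call up. It gives the time, the measured TCP pose, the force and the opening at its end, in the units of the state.
- bot.read_state(): the state, without advancing time (a new reading comes with each control period).
- vision.snapshot(name): name is "scene" or "top" or "wrist"; returns the picture (400x640x3 uint8, red, green, blue); there is no depth.
- vision.get_calibration(name): a dict with "fx", "fy", "cx", "cy" (pixels), "k1" (the pictures are not rectified: a ray, as slopes to the right and down, at radius r is drawn at 1 + k1 r^2 times it, then the intrinsics apply), "world_from_camera" (4x4, takes a point from camera to world coordinates). Camera axes: x right, y down, z forward; pixel columns grow to the right and rows downward; lengths in m; the calibration is good to about 2 mm. A picture is of the moment at which its call begins: read the wrist's pose just before it. get_calibration takes no time and is no camera call; for the wrist camera it gives the pose at the moment of the call.
- bot.hand_in(): hands the job in, once; it reports no verdict.
Trained networks look in the newest picture that a camera, given by its name, has taken for a name from the list of things; names that differ only in an ending like _2 or _b are one class to them, and where a whole thing is asked for, a point or a joint stands for the part that bears it (a point fixed in the world has none). Each returns a list of dicts, best first, with "conf" (0 to 1); they miss things now and then, are a little off and sometimes report something else, mostly with a low value. They report only what shows in the picture. A call takes as long as a camera call. They do not tell look-alikes from the thing itself.
- vision.silhouettes(query, camera): "pixels" (400x640 bool, what is visible of it).
- vision.tip_of(query, camera): "centre" ([x, y, z] in m, in world coordinates, good to about 4 mm: a listed point, or the origin of a listed thing).
The state is a dict: "clock": time; "joints": joint angles; "qvel": joint speeds; "effort": joint torques, N m; "eef_pos": TCP position; "eef_rot": TCP orientation; "contact_force": force on the tool from outside, world axes, zero at the start; "wrist_torque": the same for the moment, N m; "opening": finger opening in m.
Only numpy, scipy, OpenCV 4.12 (cv2) and the standard library are available. Lean on these libraries where they do the work, as an engineer would, in place of code of your own. Each camera call takes 0.05 s, during which the arm holds its last target.

## Working session

There is one attempt and no reset: what is moved stays moved. The work goes in short steps, Python scripts to look and compute and a tool call to move; the robot and the scene stay as the last step left them, time stands still between calls to the robot, and variables do not carry over. Pictures are saved under pics/ and viewed, and the job is handed in when it is done.

Besides the shell and the picture viewer there is one more tool, called after "Request:" as name(argument=value, ...), one argument or row to a line, values as JSON. carry_out: Moves the arm, as the interface text tells. Its arguments: {"type":"object","properties":{"gripper":{"type":"array"},"linear":{"type":"array"},"dr":{"type":"array"},"squeeze":{"type":"number"}},"required":["gripper","linear","dr"]}

```bash
mkdir -p pics; cat > h.py <<'E'
import numpy as np, cv2
from plant import bot, vision
from scipy.spatial.transform import Rotation as R
def snap(cam,fn):
    im=vision.snapshot(cam); cv2.imwrite('pics/'+fn,cv2.cvtColor(im,cv2.COLOR_RGB2BGR)); return im
def px2w(cam,uv,z,cal=None):
    c=cal or vision.get_calibration(cam); T=np.array(c['world_from_camera'])
    out=[]
    for u,v in np.atleast_2d(uv):
        xd=np.array([(u-c['cx'])/c['fx'],(v-c['cy'])/c['fy']]); x=xd.copy()
        for _ in range(30): x=xd/(1+c['k1']*(x@x))
        d=T[:3,:3]@np.array([x[0],x[1],1]); o=T[:3,3]
        out.append(o+d*(z-o[2])/d[2])
    return np.array(out)
def w2px(cam,P,cal=None):
    c=cal or vision.get_calibration(cam); T=np.array(c['world_from_camera'])
    q=(np.atleast_2d(P)-T[:3,3])@T[:3,:3]; x=q[:,:2]/q[:,2:]; r=(x**2).sum(1,keepdims=True)
    x=x*(1+c['k1']*r); return np.c_[x[:,0]*c['fx']+c['cx'],x[:,1]*c['fy']+c['cy']]
E
python3 - <<'E'
from h import *
s=bot.read_state(); print(s['clock'],s['eef_pos'],s['eef_rot'],s['opening'],bot.hold_point_z)
for c in ('scene','top'):
    snap(c,c+'0.png')
    for q in ('wedge','thin_wedge','panel','edge'):
        print(c,q,[(np.round(d['centre'],3).tolist(),round(d['conf'],2)) for d in vision.tip_of(q,c)])
    print(np.round(vision.get_calibration(c)['world_from_camera'],3).tolist())
E
```

```text
0.0 [ 0.18036931 -0.49278494  0.23814904] [-0.57922954  0.40539589 -0.40477493  0.57991772] 0.0880727209306662 0.0187
scene wedge [([0.336, -0.447, -0.003], 0.71), ([0.816, 0.187, -0.005], 0.68), ([0.609, -0.254, 0.001], 0.61), ([0.618, -0.401, 0.001], 0.56)]
scene thin_wedge [([0.412, -0.29, 0.002], 0.83)]
scene panel [([0.648, 0.084, 0.012], 0.98)]
scene edge [([0.479, -0.006, 0.009], 0.74)]
[[0.261, 0.794, -0.548, 1.021], [0.965, -0.215, 0.148, -0.259], [-0.0, -0.568, -0.823, 0.697], [0.0, 0.0, 0.0, 1.0]]
top wedge [([0.624, -0.4, -0.0], 0.97), ([0.809, 0.191, 0.003], 0.89), ([0.608, -0.252, -0.002], 0.75), ([0.329, -0.446, -0.0], 0.68)]
top thin_wedge [([0.412, -0.286, -0.001], 0.75)]
top panel [([0.648, 0.082, 0.012], 0.73)]
top edge [([0.478, -0.009, 0.017], 0.62)]
[[0.004, -0.992, 0.124, 0.428], [-1.0, -0.006, -0.015, -0.115], [0.016, -0.124, -0.992, 1.176], [0.0, 0.0, 0.0, 1.0]]
```

View pics/scene0.png

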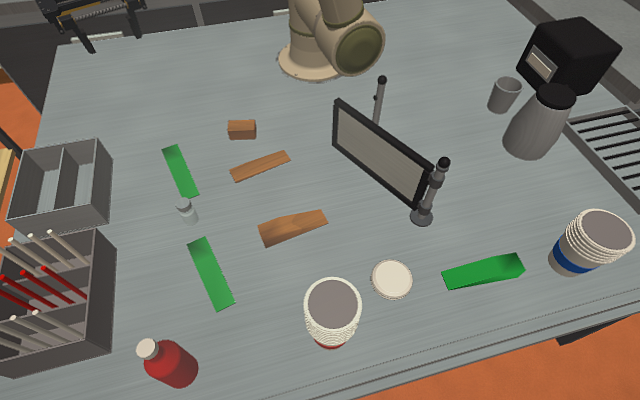

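View pics/top0.png

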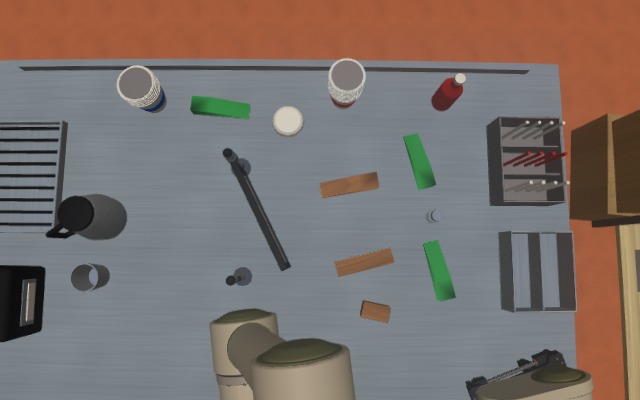

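```bash
cat > m.py <<'E'
from h import *
from scipy.optimize import least_squares
im=cv2.imread('pics/scene0.png'); cv2.imwrite('pics/crop0.png',cv2.resize(im[110:260,210:360],None,fx=4,fy=4,interpolation=cv2.INTER_CUBIC))
im=cv2.imread('pics/top0.png'); cv2.imwrite('pics/crop1.png',cv2.resize(im[140:300,200:400],None,fx=3.7,fy=3.7,interpolation=cv2.INTER_CUBIC))
hsv=cv2.cvtColor(im,cv2.COLOR_BGR2HSV)
m=((hsv[...,0]>5)&(hsv[...,0]<22)&(hsv[...,1]>90)).astype(np.uint8)
m[:150]=0; m[300:]=0; m[:,:310]=0; m[:,405:]=0
n,l,st,c=cv2.connectedComponentsWithStats(m)
for i in range(1,n):
    if st[i,4]<100: continue
    p=np.argwhere(l==i)[:,::-1].astype(np.float32)
    print(st[i],np.round(c[i],1),cv2.minAreaRect(p))
# model fit: 
def prism(h,h2): return np.array([[x,y,z] for y in(-.02,.02) for x,z in((-.025,0),(-.025,h),(.025,h),(.125,h2),(.125,0))])
def fit(mask,P,x0,cam='top'):
    cal=vision.get_calibration(cam); dt=None
    tgt=cv2.GaussianBlur(mask.astype(np.float32),(0,0),1.5)
    def render(q):
        w=np.c_[P[:,:2]@np.array([[np.cos(q[2]),np.sin(q[2])],[-np.sin(q[2]),np.cos(q[2])]])+q[:2],P[:,2]]
        hull=cv2.convexHull(w2px(cam,w,cal).astype(np.float32))
        r=np.zeros(mask.shape,np.uint8); cv2.fillConvexPoly(r,np.round(hull*16).astype(np.int32),255,shift=4,lineType=cv2.LINE_AA)
        return cv2.GaussianBlur(r.astype(np.float32)/255,(0,0),1.5)
    from scipy.optimize import minimize
    f=lambda q:((render(q)-tgt)**2).sum()
    r=minimize(f,x0,method='Nelder-Mead',options=dict(initial_simplex=np.array([x0]+[np.array(x0)+d for d in np.diag([.01,.01,.1])]),xatol=1e-5,fatol=1e-4))
    return r.x,r.fun,mask.sum()
if __name__=='__main__':
    for i in range(1,n):
        if st[i,4]<300: continue
        g=[.609,-.252,1.75] if c[i][1]<220 else [.412,-.287,1.75]
        for H in ((.036,.004),(.011,.003)): print(fit(l==i,prism(*H),g))
E
python3 m.py
```

```text
[320 173  59  25 899] [349.3 184.8] ((348.8378601074219, 184.52703857421875), (16.111101150512695, 57.704044342041016), 80.53767395019531)
[335 248  59  29 876] [364.  261.9] ((363.951171875, 261.883056640625), (15.23698616027832, 57.32691955566406), 75.46554565429688)
(array([ 0.6078435 , -0.2516666 ,  1.74689395]), np.float64(32.47043228149414), np.int64(899))
(array([ 0.60975886, -0.2535527 ,  1.75234029]), np.float64(9.226984024047852), np.int64(899))
(array([ 0.4126048 , -0.28886439,  1.83124086]), np.float64(47.525901794433594), np.int64(876))
(array([ 0.41243959, -0.29114027,  1.83230815]), np.float64(25.362083435058594), np.int64(876))
```

View pics/crop0.png

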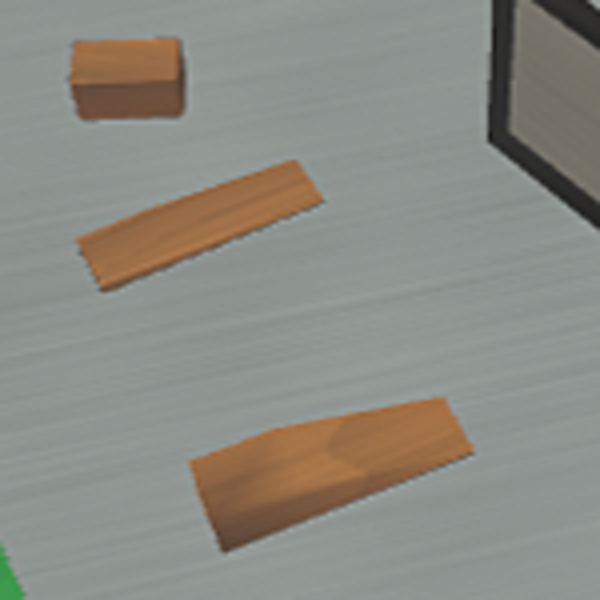

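View pics/crop1.png

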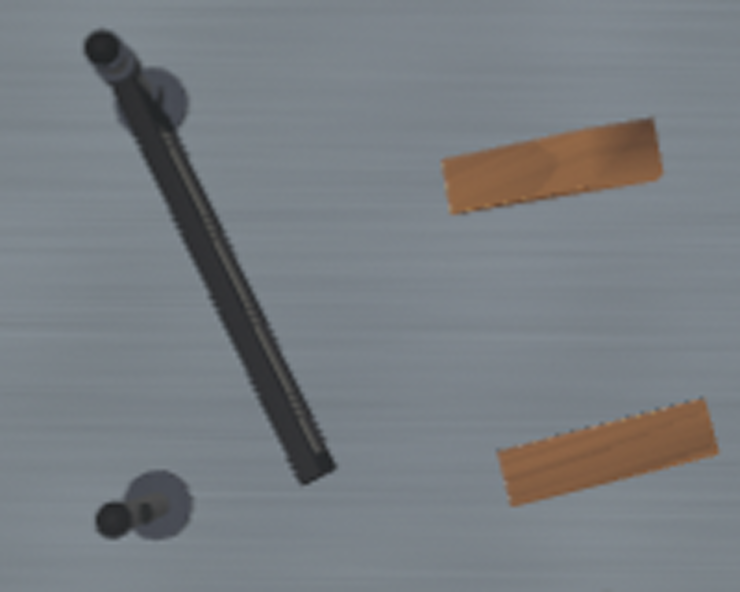

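```bash
cat > m2.py <<'E'
from h import *
from scipy.optimize import minimize
def prism(h,h2): return np.array([[x,y,z] for y in(-.02,.02) for x,z in((-.025,0),(-.025,h),(.025,h),(.125,h2),(.125,0))])
BOX=np.array([[x,y,z] for x in(-.291,-.016) for y in(-.008,.008) for z in(.014,.159)])
def fit(masks,P,x0):
    cals={c:vision.get_calibration(c) for c in masks}
    T={c:cv2.GaussianBlur(m.astype(np.float32),(0,0),1.5) for c,m in masks.items()}
    def f(q):
        w=np.c_[P[:,:2]@np.array([[np.cos(q[2]),np.sin(q[2])],[-np.sin(q[2]),np.cos(q[2])]])+q[:2],P[:,2]]
        e=0
        for c in masks:
            hull=cv2.convexHull(w2px(c,w,cals[c]).astype(np.float32))
            r=np.zeros(masks[c].shape,np.uint8); cv2.fillConvexPoly(r,np.round(hull*16).astype(np.int32),255,shift=4,lineType=cv2.LINE_AA)
            e+=((cv2.GaussianBlur(r.astype(np.float32)/255,(0,0),1.5)-T[c])**2).sum()
        return e
    x0=np.array(x0)
    r=minimize(f,x0,method='Nelder-Mead',options=dict(initial_simplex=np.array([x0]+[x0+d for d in np.diag([.01,.01,.1])]),xatol=1e-5,fatol=1e-4))
    return np.round(r.x,4).tolist(),round(r.fun,1),[int(m.sum()) for m in masks.values()]
def brown(im,box):
    hsv=cv2.cvtColor(im,cv2.COLOR_BGR2HSV); m=((hsv[...,0]>3)&(hsv[...,0]<25)&(hsv[...,1]>70))
    o=np.zeros_like(m); a,b,c,d=box; o[b:d,a:c]=m[b:d,a:c]; return o
E
python3 - <<'E'
from m2 import *
t=cv2.imread('pics/top0.png'); s=cv2.imread('pics/scene0.png')
M={'top':brown(t,(310,160,390,210)),'scene':brown(s,(250,200,335,252))}
for H in ((.036,.004),(.011,.003)):
  for k in (['top'],['scene'],['top','scene']): print(H,k,fit({c:M[c] for c in k},prism(*H),[.609,-.253,1.75]))
P={}
for c in('top','scene'):
    vision.snapshot(c)
    r=vision.silhouettes('panel',c); print(c,[(d['conf'],int(d['pixels'].sum())) for d in r]); P[c]=r[0]['pixels']
    ys,xs=np.nonzero(P[c]); print(xs.min(),xs.max(),ys.min(),ys.max())
    print(vision.tip_of('hinge',c)[:1])
    im=(t if c=='top' else s).copy(); im[P[c]]=(0,0,255); cv2.imwrite('pics/pan_%s.png'%c,im)
g=np.arctan2(.083+.007,.648-.479)
for k in (['top'],['scene'],['top','scene']): print(k,fit({c:P[c] for c in k},BOX,[.648,.083,g]))
print(bot.read_state()['clock'])
E
```

```text
(0.036, 0.004) ['top'] ([0.608, -0.2513, 1.7457], np.float64(24.1), [923])
(0.036, 0.004) ['scene'] ([0.6101, -0.2526, 1.7565], np.float64(19.0), [1437])
(0.036, 0.004) ['top', 'scene'] ([0.6085, -0.2524, 1.739], np.float64(47.5), [923, 1437])
(0.011, 0.003) ['top'] ([0.6103, -0.2536, 1.7504], np.float64(6.2), [923])
(0.011, 0.003) ['scene'] ([0.6015, -0.254, 1.6858], np.float64(64.5), [1437])
(0.011, 0.003) ['top', 'scene'] ([0.6065, -0.2536, 1.7252], np.float64(119.7), [923, 1437])
top [(0.74, 1271)]
230 289 156 269Traceback (most recent call last):
  File "<stdin>", line 11, in <module>
ValueError: it knows: edge, panel, thin_wedge, wedge
```

```bash
python3 - <<'E'
from m2 import *
t=cv2.imread('pics/top0.png'); s=cv2.imread('pics/scene0.png')
P={}
for c in('top','scene'):
    vision.snapshot(c)
    r=vision.silhouettes('panel',c); P[c]=r[0]['pixels'].astype(np.uint8)
    n,l,st,_=cv2.connectedComponentsWithStats(P[c]); P[c]=l==1+np.argmax(st[1:,4])
    im=(t if c=='top' else s).copy(); im[P[c]]=(0,0,255); cv2.imwrite('pics/pan_%s.png'%c,im)
np.savez('pan.npz',**P)
g=np.arctan2(.083+.007,.648-.479)
for k in (['top'],['scene'],['top','scene']): print(k,fit({c:P[c] for c in k},BOX,[.648,.083,g]))
a=cv2.imread('pics/pan_top.png')[130:300,190:330];b=cv2.imread('pics/pan_scene.png')[60:240,310:470]
cv2.imwrite('pics/pans.png',np.hstack([cv2.resize(a,(400,480)),cv2.resize(b,(400,480))]))
# post: base ellipses in top, base at z=0, knob top
print('post base',px2w('top',[[240,276],[240,168]],0.0)); print('post top scene px')
print(bot.read_state()['clock'])
E
```

```text
['top'] ([0.6512, 0.085, 0.4606], np.float64(42.0), [1316])
['scene'] ([0.6526, 0.0832, 0.4613], np.float64(232.0), [5475])
['top', 'scene'] ([0.6502, 0.0835, 0.4611], np.float64(289.0), [1316, 5475])
post base [[0.36210435 0.07700145 0.        ]
 [0.64508242 0.08412792 0.        ]]
post top scene px
0.8
```

View pics/pans.png

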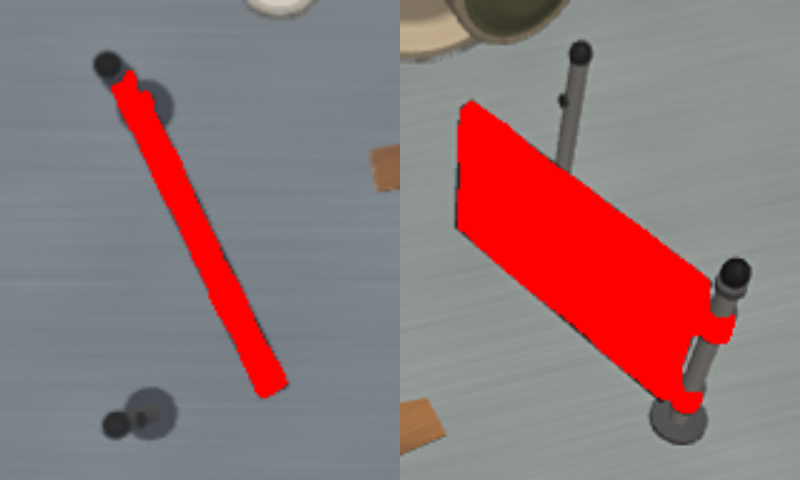

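```bash
cat > go.py <<'E'
from h import *
def plan(pos,jaw,show=True):
    """TCP target & wanted tool-x yaw (mod pi), tool y straight down -> linear cm, dr deg"""
    s=bot.read_state(); R0=R.from_quat(s['eef_rot']); best=None
    for j in (jaw,jaw+np.pi):
        x=np.array([np.cos(j),np.sin(j),0]); y=np.array([0,0,-1.]); M=np.c_[x,y,np.cross(x,y)]
        dr=(R0.inv()*R.from_matrix(M)).as_rotvec(degrees=True)
        if best is None or np.linalg.norm(dr)<np.linalg.norm(best): best=dr
    lin=R0.inv().apply(np.array(pos)-s['eef_pos'])*100
    print('lin',np.round(lin,2).tolist(),'dr',np.round(best,2).tolist())
def st():
    s=bot.read_state(); M=R.from_quat(s['eef_rot']).as_matrix()
    print(round(s['clock'],2),np.round(s['eef_pos'],4),'open',round(s['opening'],4),'F',np.round(s['contact_force'],1),'jawyaw',round(np.arctan2(M[1,0],M[0,0]),3)); print(np.round(M,3).tolist(), np.round(s['joints'],2))
E
python3 - <<'E'
from go import *
st(); plan([.609,-.252,.12],1.75-np.pi/2)
t=cv2.imread('pics/top0.png'); cv2.imwrite('pics/post.png',cv2.resize(t[255:300,210:270],None,fx=10,fy=10,interpolation=cv2.INTER_CUBIC))
E
```

```text
0.8 [ 0.1804 -0.493   0.2387] open 0.0881 F [ 0.4  1.2 -0.4] jawyaw -1.22
[[0.344, 0.0, 0.939], [-0.939, 0.0, 0.344], [0.0, -1.0, 0.0]] [-1.44  0.31  1.5   0.    1.33 -0.22]
lin [-7.91, 11.87, 48.53] dr [-0.0, -80.17, 0.0]
```

View pics/post.png

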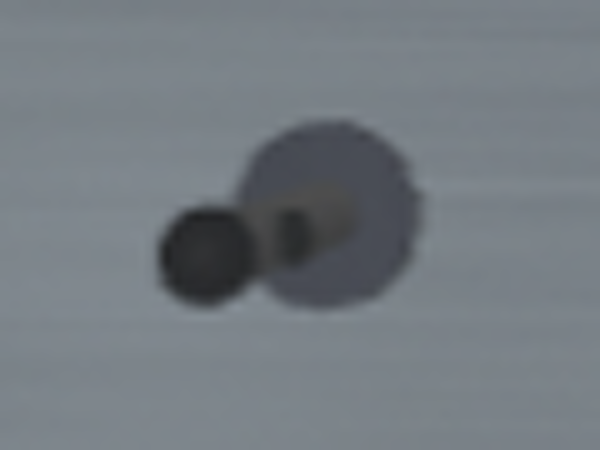

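Request:
carry_out(
  gripper=[0,0,0,0,0,0,0,0,0,0],
  linear=[
    [-0.8,0.6,4],
    [-1.6,1.2,8],
    [-2.4,1.8,12],
    [-3.2,2.4,16],
    [-4,3,20],
    [-4.8,4,24],
    [-5.6,5,28],
    [-6.4,6,32],
    [-7.1,7,36],
    [-7.9,8,40],
  ],
  dr=[
    [0,-7,0],
    [0,-14,0],
    [0,-21,0],
    [0,-28,0],
    [0,-35,0],
    [0,-42,0],
    [0,-49,0],
    [0,-56,0],
    [0,-63,0],
    [0,-70,0],
  ],
)

```text
clock: 1.63
eef_pos: [0.5293, -0.2808, 0.1587]
eef_rot: [0.707, 0.003, -0.003, -0.707]
contact_force: [0.5, -1.6, 0.8]
opening: 0.0879
```

```bash
python3 - <<'E'
from go import *
st(); plan([.609,-.252,.09],1.75-np.pi/2)
E
```

```text
1.63 [ 0.5293 -0.2808  0.1587] open 0.0879 F [ 0.5 -1.6  0.8] jawyaw 0.008
[[1.0, 0.0, -0.008], [0.008, -0.0, 1.0], [0.0, -1.0, -0.0]] [-0.68  0.54  1.37 -0.    1.23 -0.69]
lin [7.99, 6.87, 2.82] dr [0.01, -9.82, 0.01]
```

Request:
carry_out(
  gripper=[0,0,0,0,0,0,0,0,0,0],
  linear=[
    [3,1.5,1],
    [6,3,2],
    [8,5,2.8],
    [8,6.9,2.8],
    [8,6.9,2.8],
    [8,6.9,2.8],
    [8,6.9,2.8],
    [8,6.9,2.8],
    [8,6.9,2.8],
    [8,6.9,2.8],
  ],
  dr=[
    [0,-3,0],
    [0,-6,0],
    [0,-9.8,0],
    [0,-9.8,0],
    [0,-9.8,0],
    [0,-9.8,0],
    [0,-9.8,0],
    [0,-9.8,0],
    [0,-9.8,0],
    [0,-9.8,0],
  ],
)

```text
clock: 2.47
eef_pos: [0.6091, -0.2526, 0.0908]
eef_rot: [0.705, 0.063, -0.062, -0.704]
contact_force: [0.1, -0.1, 0.4]
opening: 0.088
```

```bash
python3 - <<'E'
from go import *
snap('wrist','w1.png'); st()
print([(np.round(d['centre'],4),round(d['conf'],2)) for d in vision.tip_of('wedge','wrist')])
print(w2px('wrist',[[.609,-.252,.036],[.609,-.252,0]]))
plan([.609,-.252,.006],1.75-np.pi/2)
E
```

```text
2.52 [ 0.6091 -0.2525  0.0905] open 0.0881 F [ 0.5 -0.1  0.1] jawyaw 0.178
[[0.984, 0.001, -0.177], [0.177, -0.001, 0.984], [0.001, -1.0, -0.001]] [-0.57  0.74  1.22 -0.    1.18 -0.75]
[(array([ 0.6198, -0.3965, -0.0026]), 0.77), (array([ 0.6104, -0.251 , -0.0008]), 0.62)]
[[323.75347961 222.20245064]
 [323.6007915  207.31539526]]
lin [-0.0, 8.42, 0.05] dr [0.04, -0.04, 0.04]
```

View pics/w1.png

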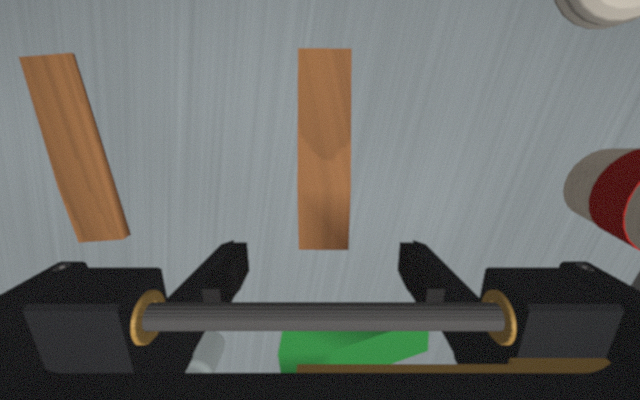

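```bash
python3 - <<'E'
from m2 import *
w=cv2.imread('pics/w1.png'); m=brown(w,(285,35,365,260))
print(np.round(vision.get_calibration('wrist')['world_from_camera'],3).tolist())
for H in ((.036,.004),(.011,.003)): print(H,fit({'wrist':m},prism(*H),[.609,-.252,1.75]))
c=np.vstack([cv2.resize(w[30:265,270:380],(330,590))]); cv2.imwrite('pics/w1c.png',c)
m=brown(w,(10,35,140,250))
for H in ((.036,.004),(.011,.003)): print(H,fit({'wrist':m},prism(*H),[.412,-.29,1.83]))
E
```

```text
[[0.984, 0.168, 0.055, 0.594], [0.177, -0.937, -0.301, -0.174], [0.001, 0.306, -0.952, 0.236], [0.0, 0.0, 0.0, 1.0]]
(0.036, 0.004) ([0.6086, -0.251, 1.7438], np.float64(142.0), [10488])
(0.011, 0.003) ([0.609, -0.2527, 1.745], np.float64(487.7), [10488])
(0.036, 0.004) ([0.4353, -0.2817, 2.0324], np.float64(4001.2), [10397])
(0.011, 0.003) ([0.4126, -0.2904, 1.8218], np.float64(147.2), [10397])
```

View pics/w1c.png

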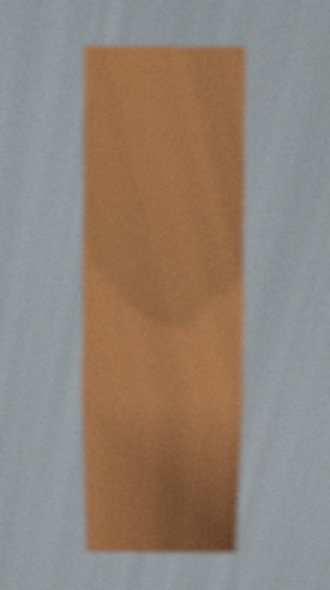

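Request:
carry_out(
  gripper=[0,0,0,0,0,1,1,1,1,1],
  linear=[
    [0,2.5,0],
    [0,5,0],
    [0,7,0.1],
    [0,8.3,0.1],
    [0,8.3,0.1],
    [0,8.3,0.1],
    [0,8.3,0.1],
    [0,8.3,0.1],
    [0,8.3,0.1],
    [0,8.3,0.1],
  ],
  dr=[
    [0,0,0],
    [0,0,0],
    [0,0,0],
    [0,0,0],
    [0,0,0],
    [0,0,0],
    [0,0,0],
    [0,0,0],
    [0,0,0],
    [0,0,0],
  ],
  squeeze=40,
)

```text
clock: 3.4
eef_pos: [0.6093, -0.2517, 0.0081]
eef_rot: [0.705, 0.064, -0.062, -0.704]
contact_force: [-0.7, -0.6, -0.0]
opening: 0.0569
```

```bash
python3 - <<'E'
from go import *
st()
print(px2w('top',[[243,276.5],[241,167]],0.005))
E
```

```text
3.4 [ 0.6093 -0.2517  0.0081] open 0.0569 F [-0.7 -0.6 -0. ] jawyaw 0.179
[[0.984, 0.002, -0.178], [0.178, -0.001, 0.984], [0.002, -1.0, -0.002]] [-0.57  0.84  1.27 -0.    1.03 -0.75]
[[0.36116007 0.06843774 0.005     ]
 [0.64685853 0.08070604 0.005     ]]
```

Request:
carry_out(
  gripper=[1,1,1,1,1,1,1,1,1,1],
  linear=[
    [0,0,0],
    [0,0,0],
    [0,0,0],
    [0,0,0],
    [0,0,0],
    [0,0,0],
    [0,-1,0],
    [0,-2,0],
    [0,-2,0],
    [0,-2,0],
  ],
  dr=[
    [0,0,0],
    [0,0,0],
    [0,0,0],
    [0,0,0],
    [0,0,0],
    [0,0,0],
    [0,0,0],
    [0,0,0],
    [0,0,0],
    [0,0,0],
  ],
  squeeze=40,
)

```text
clock: 4.23
eef_pos: [0.6096, -0.2519, 0.029]
eef_rot: [0.705, 0.064, -0.062, -0.703]
contact_force: [-0.1, 0.7, -0.6]
opening: 0.0395
```

```bash
cat >> go.py <<'E'
HX,HY,SY=.648,.083,.11
def shut_line(s,d=.19):
    u=np.array([np.cos(SY),np.sin(SY)]); n=np.array([-np.sin(SY),np.cos(SY)])
    return np.array([HX,HY])-d*u-.008*n+n*s   # s>0 past the face
E
python3 - <<'E'
from go import *
st()
for s in (-.22,-.1,-.075): print(s,shut_line(s))
p=shut_line(-.22); plan([p[0],p[1],.028],SY)
E
```

```text
4.23 [ 0.6096 -0.2519  0.029 ] open 0.0395 F [-0.1  0.7 -0.6] jawyaw 0.179
[[0.984, 0.003, -0.178], [0.178, -0.002, 0.984], [0.003, -1.0, -0.003]] [-0.57  0.81  1.26 -0.    1.06 -0.75]
-0.22 [ 0.48417779 -0.16447987]
-0.1 [ 0.4710044  -0.04520514]
-0.075 [ 0.46825994 -0.02035623]
lin [-10.79, 0.04, 10.83] dr [0.15, 3.93, 0.16]
```

Request:
carry_out(
  gripper=[1,1,1,1,1,1,1,1,1,1],
  linear=[
    [-2,0,0.5],
    [-5,0,2],
    [-8,0,4.5],
    [-10,0,7.5],
    [-10.8,0,10],
    [-10.8,0,10.5],
    [-10.8,0,10.5],
    [-10.8,1,10.5],
    [-10.8,2,10.5],
    [-10.8,2,10.5],
  ],
  dr=[
    [0,1,0],
    [0,2,0],
    [0,3,0],
    [0,4,0],
    [0,4,0],
    [0,4,0],
    [0,4,0],
    [0,4,0],
    [0,4,0],
    [0,4,0],
  ],
)

```text
clock: 5.07
eef_pos: [0.4854, -0.1688, 0.0072]
eef_rot: [0.707, 0.039, -0.037, -0.705]
contact_force: [-0.8, -0.6, -1.1]
opening: 0.0397
```

```bash
python3 - <<'E'
from go import *
a=snap('scene','s2.png'); b=snap('top','t2.png'); snap('wrist','w2.png'); st()
cv2.imwrite('pics/c2.png',cv2.cvtColor(np.hstack([cv2.resize(a[60:260,220:460],(400,333)),cv2.resize(b[140:306,190:390],(400,333))]),cv2.COLOR_RGB2BGR))
E
```

```text
5.22 [ 0.4847 -0.1683  0.0073] open 0.0397 F [ 0.4 -0.5 -1.5] jawyaw 0.108
[[0.994, 0.002, -0.108], [0.108, -0.002, 0.994], [0.002, -1.0, -0.002]] [-0.56  0.6   1.76 -0.    0.78 -0.67]
```

View pics/c2.png

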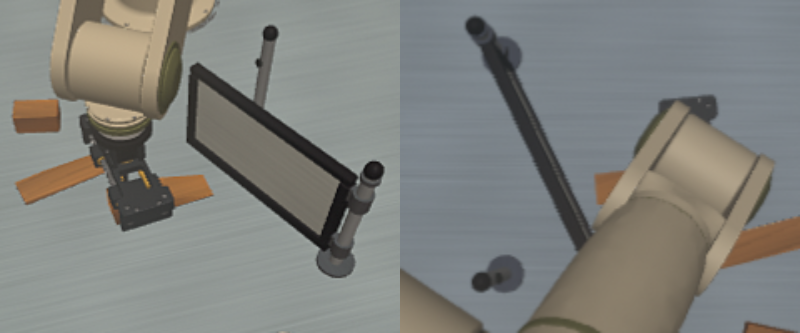

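View pics/w2.png

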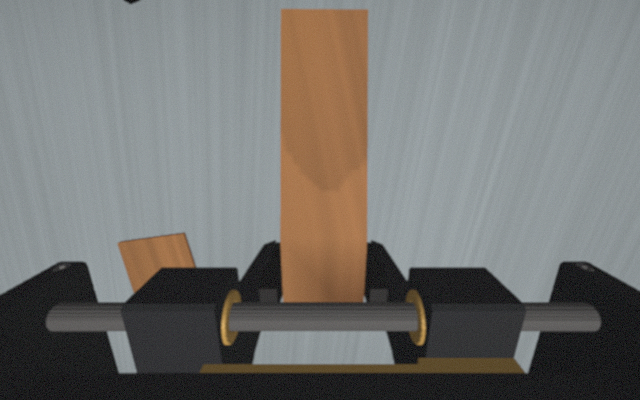

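Request:
carry_out(
  gripper=[1,1,1,1,1,1,1,1,1,1],
  linear=[
    [0,-0.05,0.7],
    [0,-0.05,1.4],
    [0,-0.05,2.1],
    [0,-0.05,2.8],
    [0,-0.05,3.5],
    [0,-0.05,4.2],
    [0,-0.05,4.9],
    [0,-0.05,5.6],
    [0,-0.05,6.3],
    [0,-0.05,7],
  ],
  dr=[
    [0,0,0],
    [0,0,0],
    [0,0,0],
    [0,0,0],
    [0,0,0],
    [0,0,0],
    [0,0,0],
    [0,0,0],
    [0,0,0],
    [0,0,0],
  ],
)

```text
clock: 6.05
eef_pos: [0.477, -0.098, 0.0077]
eef_rot: [0.707, 0.039, -0.038, -0.705]
contact_force: [-0.1, -0.2, -1.1]
opening: 0.0397
```

```bash
python3 - <<'E'
from go import *
a=snap('scene','s3.png'); b=snap('wrist','w3.png'); st()
cv2.imwrite('pics/c3.png',cv2.cvtColor(np.hstack([cv2.resize(a[60:260,220:460],(400,333)),cv2.resize(b,(400,333))]),cv2.COLOR_RGB2BGR))
E
```

```text
6.15 [ 0.477  -0.0976  0.0077] open 0.0393 F [-0.4 -1.6 -0.9] jawyaw 0.109
[[0.994, 0.002, -0.109], [0.109, -0.001, 0.994], [0.002, -1.0, -0.002]] [-0.44  0.56  1.84 -0.    0.74 -0.55]
```

View pics/c3.png

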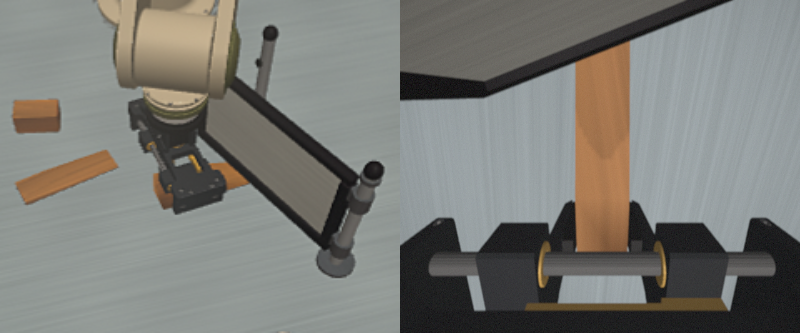

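Request:
carry_out(
  gripper=[1,1,1,1,1,1,1,1,1,1],
  linear=[
    [0,0,0.6],
    [0,0,1.2],
    [0,0,1.8],
    [0,0,2.4],
    [0,0,3],
    [0,0,3.6],
    [0,0,4.2],
    [0,0,4.8],
    [0,0,5.4],
    [0,0,5.4],
  ],
  dr=[
    [0,0,0],
    [0,0,0],
    [0,0,0],
    [0,0,0],
    [0,0,0],
    [0,0,0],
    [0,0,0],
    [0,0,0],
    [0,0,0],
    [0,0,0],
  ],
)

```text
clock: 6.98
eef_pos: [0.4709, -0.0429, 0.0076]
eef_rot: [0.706, 0.039, -0.038, -0.706]
contact_force: [-0.6, -0.5, -1.2]
opening: 0.0397
```

```bash
cat > look.py <<'E'
import sys
from go import *
k=sys.argv[1]
a=snap('scene','s%s.png'%k); t=snap('top','t%s.png'%k); b=snap('wrist','w%s.png'%k); st()
cv2.imwrite('pics/c%s.png'%k,cv2.cvtColor(np.vstack([np.hstack([cv2.resize(a[60:260,220:460],(400,300)),cv2.resize(b,(400,300))]),np.hstack([cv2.resize(t[130:310,190:370],(400,300)),np.zeros((300,400,3),np.uint8)])]),cv2.COLOR_RGB2BGR))
E
python3 look.py 4
```

```text
7.13 [ 0.4713 -0.044   0.0077] open 0.0394 F [ 0.3 -0.2 -0.9] jawyaw 0.109
[[0.994, 0.002, -0.109], [0.109, -0.001, 0.994], [0.002, -1.0, -0.002]] [-0.34  0.53  1.88 -0.    0.72 -0.45]
```

View pics/c4.png

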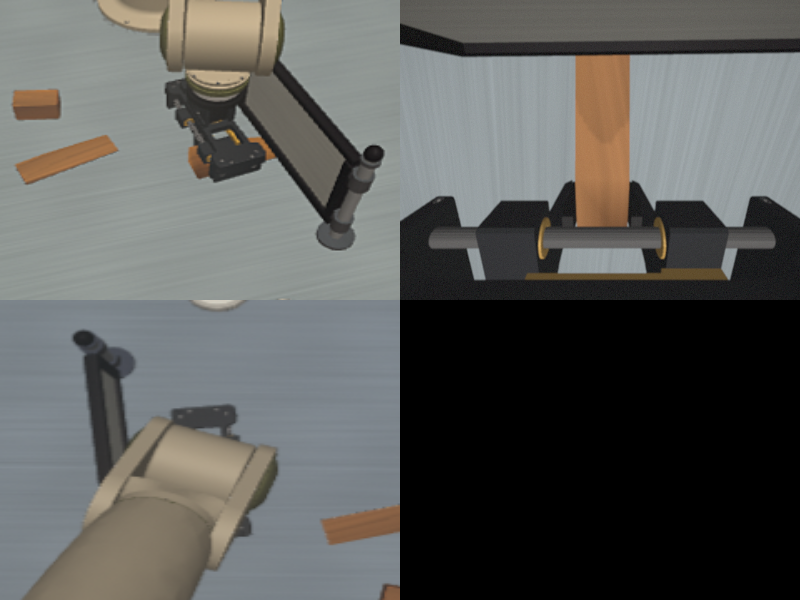

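```bash
cat > edge.py <<'E'
import sys
from go import *
w=cv2.imread('pics/w%s.png'%sys.argv[1]); g=cv2.cvtColor(w,cv2.COLOR_BGR2GRAY).astype(float)
g=cv2.GaussianBlur(g,(0,0),1)
pts=[]
for u in list(range(150,270,10))+list(range(375,630,10)):
    d=np.diff(g[10:150,u]); v=10+np.argmax(d)+.5; pts.append((u,v))
pts=np.array(pts)
for z in (.014,.020):
    P=px2w('wrist',pts,z); A=np.c_[P[:,0],np.ones(len(P))]
    co=np.polyfit(P[:,0],P[:,1],1); r=P[:,1]-np.polyval(co,P[:,0]); k=abs(r)<.003; co=np.polyfit(P[k,0],P[k,1],1)
    yaw=np.arctan(co[0]); x=.648; 
    s=bot.read_state()['eef_pos']; n=np.array([-np.sin(yaw),np.cos(yaw)])
    q=np.array([s[0],np.polyval(co,s[0])]); dist=(q-s[:2])@n
    h=np.array([.648,.083])-np.array([s[0],np.polyval(co,s[0])])
    print('z',z,'yaw',round(yaw,4),'tcp->face',round(dist,4),'hinge off-plane (expect .008)',round(h@n,4),k.sum(),len(k))
E
python3 edge.py 4
```

```text
z 0.014 yaw 0.1181 tcp->face 0.0979 hinge off-plane (expect .008) 0.0074 38 38
z 0.02 yaw 0.1181 tcp->face 0.0972 hinge off-plane (expect .008) 0.0081 38 38
```

Request:
carry_out(
  gripper=[1,1,1,1,1,1,1,1,1,1],
  linear=[
    [0,0,0.2],
    [0,0,0.4],
    [0,0,0.6],
    [0,0,0.8],
    [0,0,1],
    [0,0,1.2],
    [0,0,1.4],
    [0,0,1.4],
    [0,0,1.4],
    [0,0,1.4],
  ],
  dr=[
    [0,0,0],
    [0,0,0],
    [0,0,0],
    [0,0,0],
    [0,0,0],
    [0,0,0],
    [0,0,0],
    [0,0,0],
    [0,0,0],
    [0,0,0],
  ],
)

```text
clock: 7.97
eef_pos: [0.4704, -0.0308, 0.0078]
eef_rot: [0.707, 0.04, -0.037, -0.705]
contact_force: [1.1, -5.3, -4.1]
opening: 0.0396
```

```bash
python3 look.py 5; python3 edge.py 5
```

```text
8.12 [ 0.4703 -0.0308  0.0078] open 0.0397 F [ 2.2 -5.5 -3.2] jawyaw 0.109
[[0.994, 0.004, -0.109], [0.109, -0.003, 0.994], [0.004, -1.0, -0.003]] [-0.31  0.53  1.89 -0.    0.72 -0.42]
z 0.014 yaw 0.1174 tcp->face 0.0852 hinge off-plane (expect .008) 0.0071 38 38
z 0.02 yaw 0.1174 tcp->face 0.085 hinge off-plane (expect .008) 0.0073 38 38
```

View pics/c5.png

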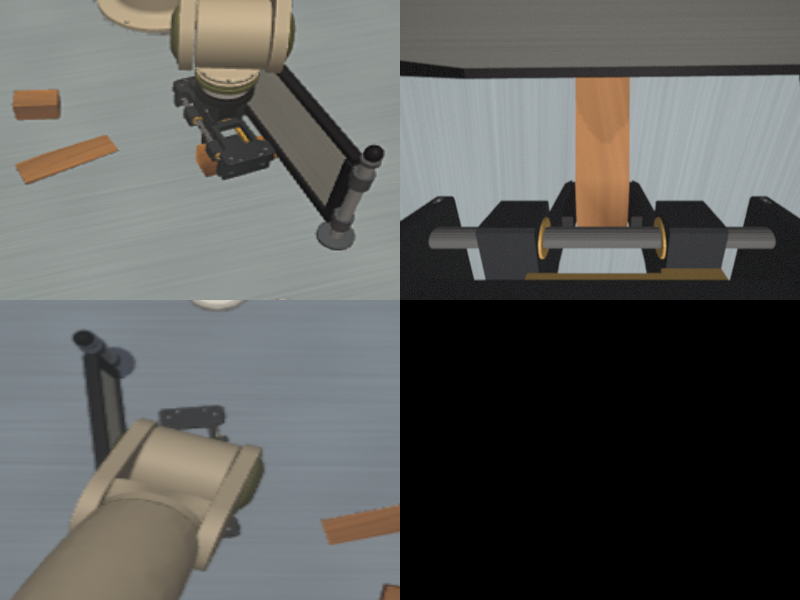

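Request:
carry_out(
  gripper=[1,1,1,1,1,1,1,1,1,1],
  linear=[
    [0,0,0.3],
    [0,0,0.5],
    [0,0,0.7],
    [0,0,0.9],
    [0,0,1.1],
    [0,0,1.2],
    [0,0,1.2],
    [0,0,1.2],
    [0,0,1.2],
    [0,0,1.2],
  ],
  dr=[
    [0,0,0],
    [0,0,0],
    [0,0,0],
    [0,0,0],
    [0,0,0],
    [0,0,0],
    [0,0,0],
    [0,0,0],
    [0,0,0],
    [0,0,0],
  ],
)

```text
clock: 8.95
eef_pos: [0.4697, -0.02, 0.0078]
eef_rot: [0.708, 0.04, -0.037, -0.704]
contact_force: [2.4, -8.5, -4.4]
opening: 0.0395
```

```bash
python3 look.py 6; python3 edge.py 6
```

```text
9.1 [ 0.4697 -0.02    0.0078] open 0.0399 F [ 2.4 -8.1 -5.3] jawyaw 0.109
[[0.994, 0.006, -0.109], [0.109, -0.004, 0.994], [0.005, -1.0, -0.005]] [-0.29  0.53  1.89 -0.    0.71 -0.4 ]
z 0.014 yaw 0.1168 tcp->face 0.0729 hinge off-plane (expect .008) 0.0085 38 38
z 0.02 yaw 0.1168 tcp->face 0.0733 hinge off-plane (expect .008) 0.0082 38 38
```

View pics/c6.png

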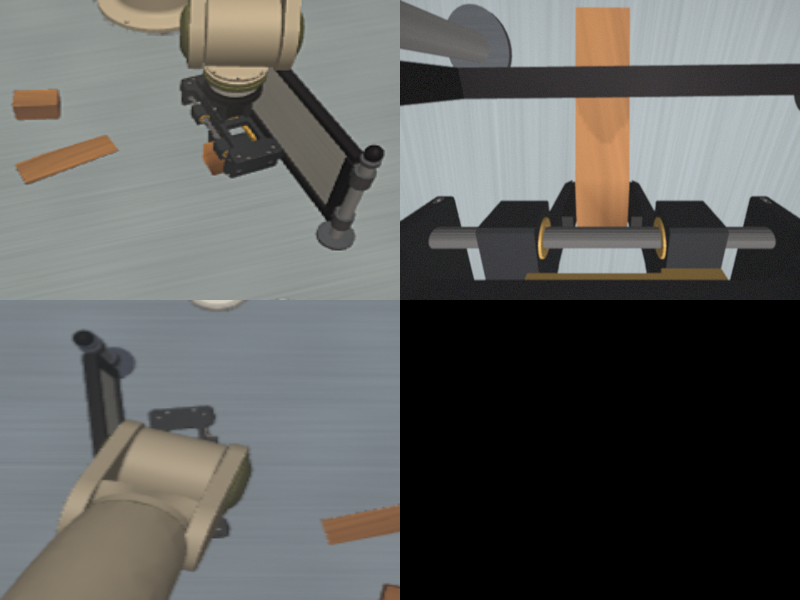

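Request:
carry_out(
  gripper=[0.3,0.3,0.3,0.3,0.3,0.3,0.3,0.3,0.3,0.3],
  linear=[
    [0,0,0],
    [0,0,0],
    [0,0,0],
    [0,0,0],
    [0,0,0],
    [0,0,0],
    [0,0,0],
    [0,0,0],
    [0,0,0],
    [0,0,0],
  ],
  dr=[
    [0,0,0],
    [0,0,0],
    [0,0,0],
    [0,0,0],
    [0,0,0],
    [0,0,0],
    [0,0,0],
    [0,0,0],
    [0,0,0],
    [0,0,0],
  ],
)

```text
clock: 9.93
eef_pos: [0.4697, -0.02, 0.0078]
eef_rot: [0.708, 0.04, -0.037, -0.704]
contact_force: [0.5, 0.2, -0.2]
opening: 0.0616
```

```bash
python3 look.py 7; python3 edge.py 7
```

```text
10.08 [ 0.4697 -0.02    0.0078] open 0.0617 F [-0.6 -0.8  0.3] jawyaw 0.109
[[0.994, 0.006, -0.109], [0.109, -0.004, 0.994], [0.005, -1.0, -0.005]] [-0.29  0.53  1.89 -0.    0.71 -0.4 ]
z 0.014 yaw 0.1174 tcp->face 0.0729 hinge off-plane (expect .008) 0.0085 38 38
z 0.02 yaw 0.1174 tcp->face 0.0733 hinge off-plane (expect .008) 0.0081 38 38
```

View pics/c7.png

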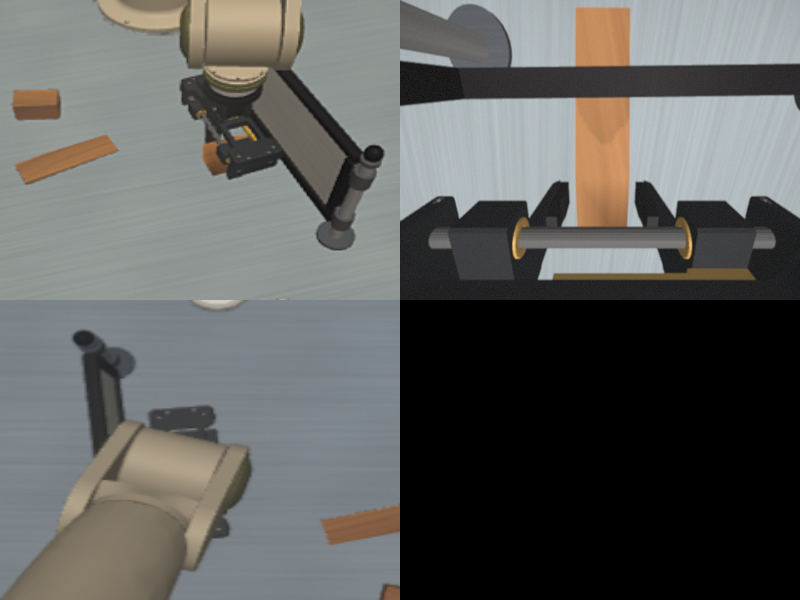

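Request:
carry_out(
  gripper=[0.3,0.3,0.3,0.3,0.3,0.3,0.3,0.3,0.3,0.3],
  linear=[
    [0,-1.5,0],
    [0,-3,0],
    [0,-5,0],
    [0,-7,-1],
    [0,-9,-4],
    [0,-11,-7.5],
    [0,-13,-11],
    [0,-14,-14],
    [0,-15,-17],
    [0,-15,-18],
  ],
  dr=[
    [0,0,0],
    [0,0,0],
    [0,0,0],
    [0,0,0],
    [0,0,0],
    [0,0,0],
    [0,0,0],
    [0,0,0],
    [0,0,0],
    [0,0,0],
  ],
)

```text
clock: 10.92
eef_pos: [0.4891, -0.202, 0.1606]
eef_rot: [0.709, 0.04, -0.035, -0.703]
contact_force: [1.1, 0.1, 0.4]
opening: 0.0617
```

```bash
python3 look.py 8; python3 - <<'E'
from m2 import *
w=cv2.imread('pics/w8.png'); cv2.imwrite('pics/w8c.png',w)
E
```

```text
11.07 [ 0.488  -0.1977  0.1579] open 0.0619 F [-0.5 -0.6 -0.4] jawyaw 0.108
[[0.994, 0.004, -0.108], [0.108, -0.003, 0.994], [0.004, -1.0, -0.004]] [-0.61  0.39  1.61 -0.    1.13 -0.72]
```

View pics/c8.png

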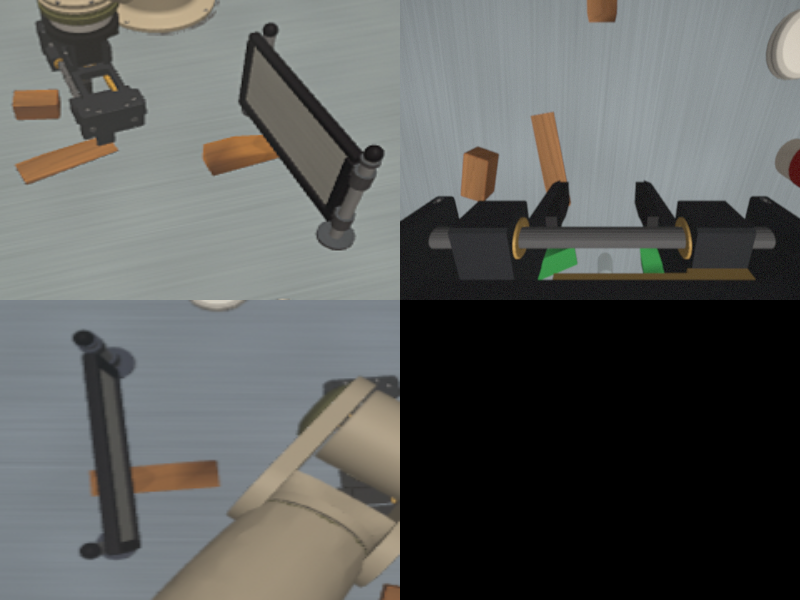

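View pics/s8.png

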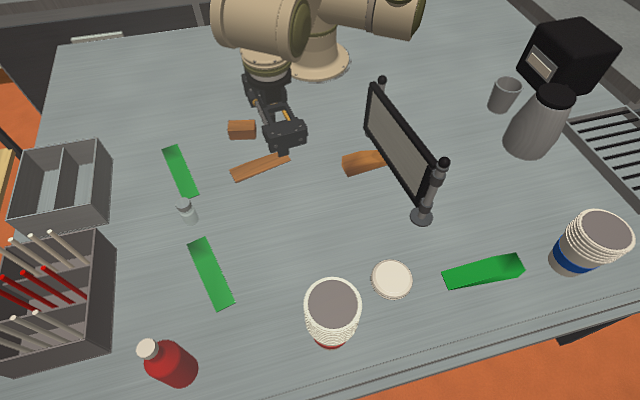

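```bash
python3 - <<'E'
from m2 import *
t=cv2.imread('pics/t8.png')
vision.snapshot('top'); vision.snapshot('scene')
for c in('top','scene'): print([(np.round(d['centre'],3).tolist(),round(d['conf'],2)) for q in('wedge','panel','thin_wedge','edge') for d in vision.tip_of(q,c)])
a=snap('top','t9.png'); b=snap('scene','s9.png')
for k,im in(('t8',a),('s8',b)): 
    d=np.abs(cv2.imread('pics/%s.png'%k).astype(int)-im[...,::-1]).max(2); 
    reg=d[150:310,225:300] if k=='t8' else d[75:230,340:450]; print(k,reg.max(),(reg>40).sum())
print(bot.read_state()['clock'])
print(w2px('scene',[[.648-.291*np.cos(.1175)+.008*.117,.083-.291*np.sin(.1175)-.008,z] for z in(.014,.020,.026)]))
cv2.imwrite('pics/s9c.png',cv2.resize(cv2.imread('pics/s9.png')[70:230,330:460],None,fx=4.5,fy=3.7,interpolation=cv2.INTER_CUBIC))
E
```

```text
[([0.808, 0.192, 0.003], 0.95), ([0.618, -0.404, 0.001], 0.78), ([0.332, -0.447, 0.001], 0.67), ([0.648, 0.086, 0.02], 0.96), ([0.413, -0.287, -0.002], 0.53), ([0.458, 0.054, 0.02], 0.79)]
[([0.47, -0.021, 0.002], 0.86), ([0.335, -0.444, -0.0], 0.82), ([0.617, -0.401, 0.001], 0.77), ([0.812, 0.189, -0.001], 0.66), ([0.648, 0.084, 0.019], 0.72), ([0.411, -0.29, 0.002], 0.98), ([0.46, 0.054, 0.019], 0.89)]
t8 56 19
s8 6 0
11.6667
[[362.95716547 129.64763341]
 [363.18264023 127.96984181]
 [363.41047383 126.27463455]]
```

View pics/s9c.png

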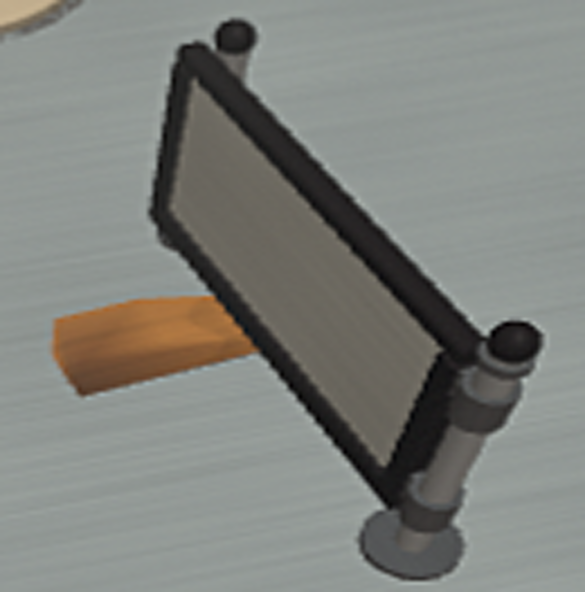

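```bash
python3 -c "
from plant import bot
print(bot.hand_in())"
```

```text
the job is handed in; nothing more can be done
None
```

The guard is shut against its stop post, raised about 6 mm and held by the tall wedge. I handed the job in at about 11.7 s of the 32 s allowed.

**What I did:** I gripped the tall brown wedge by its tail and set it flat in front of the open side. I then pushed it thin end first under the lower edge, 190 mm from the hinge. After that I opened the gripper and backed off up and away.

**Last checks:**
- **Shut:** the panel's yaw stayed at 0.117 rad over the last 2.3 cm of push, so it is against the post. The wedge was within about 0.01 rad of square to it.
- **Raised:** the wedge's thin end is about 52 mm past the panel face, which by the wedge's slope means about 6 mm. The network put the panel's lower edge at 19–20 mm, against 12 mm at the start (nominal 14 mm), so the two agree.
- **Jammed:** pushing took about 8 N. Neither the wedge nor the panel moved when I let go, and the last two scene pictures were the same.
- **Thin wedge:** measured within about 4 mm of its starting pose. That is the networks' accuracy, and nothing touched it.

**What disagreed:**
- The last two top pictures differed in 19 pixels near the panel. I took this to be the arm's edge and did not check further.
- In its last picture, the top camera's network missed the inserted wedge. The scene camera put it at (0.470, -0.021), where I left it.
- In the first pictures, the top view alone fitted the thin wedge's shape better for the one I picked. The scene and wrist views both clearly fitted the tall one.

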